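# Tamp the cocked plate of a tamping trainer

## Task

The sprung brass plate in the cup of the tamping trainer has been left cocked: lift the tamper from its rest, lower it into the cup and press squarely down until the plate bottoms out, level, on the firm stop hidden below it, keep it pressed firmly there for about a second, and never lean on it with more than 35 N. Then let the plate spring back up and stand the tamper upright in its rest again, leaving the plate level and the trainer otherwise empty. Do not disturb the coffee jar, the red mug or the white cup.

Things in the scene. Friction and masses are not known exactly. Their poses are not given: they have to be found in the camera images.
- tamper: loose coffee tamper, about 0.35 kg, 110 mm tall, standing on its flat foot in the rest. Origin: centre of the flat underside; z up along its axis. Round about z: steel foot 57 mm diameter and 22 mm high, steel neck 20 mm diameter from 22 to 58 mm, dark wooden handle 34 mm diameter with straight sides from 64 to 104 mm above the underside (grasp there, centre 84 mm).
- rest: tamper rest fixed to the counter: square black rubber mat 96 x 96 x 8 mm with a round dark wooden rim. Origin: centre of its underside, z up.
- rest_floor (a point): centre of the rest's floor, 8 mm above the counter, on which the tamper's foot stands. The rim round it is 9 mm high above this floor, with an inner diameter of 70 mm.
- trainer: tamping trainer fixed to the counter: dark square base 116 x 116 x 12 mm, black foot, steel cup like an espresso portafilter, with a black handle that runs along -x to 158 mm from the axis at 48 mm height. Origin: centre of the underside of the base, z up. The cup's rim is 84 mm above the counter.
- cup_mouth (a point): centre of the cup's mouth at the height of the rim, 84 mm above the counter; z up. The mouth is a funnel, about 82 mm diameter at the rim, narrowing over 10 mm to a straight bore of 67 mm diameter.
- plate: round brass plate in the cup, 61 mm diameter, 6 mm thick, on a stiff ball-like gimbal: it stays tilted as it is left (at the start cocked by 2 to 8 degrees) and can be pushed level. Origin: centre of its top face, z up normal to the face; at rest 17 mm below the rim, at bottom 22 to 36 mm below it.
- stem (a joint): travel of the plate's centre straight down against its spring, m: 0 at rest (top). The spring needs 5 N to start and 0.25 N more for each mm. The firm stop meets the plate after 5 to 19 mm; how far is set beforehand and cannot be seen, it must be felt: there the force rises steeply above the 6 to 10 N of the spring. A steady push of 15 to 22 N in all keeps the plate firmly on the stop. The plate springs back when let go.
- stop_seat: fixed seat of the hidden ring-shaped stop (46 mm diameter) under the plate, on the cup's axis, 35 mm above the counter. It carries the stop, but its own pose does not tell how high the stop is set.
- coffee_jar: loose coffee jar with a dark lid, 59 mm diameter, 95 mm tall, a bystander. Origin: centre of its underside.
- red_mug: loose red mug, 82 x 115 x 90 mm, a bystander. Origin: centre of its underside box, handle along -y.
- white_cup: loose small white cup standing upside down, 59 x 83 x 52 mm, a bystander. Origin: centre of its underside box, handle along -y.

How it is judged (in metres and radians):
On the way:
1. the tamper presses the plate down onto the hidden stop (over 2 N on the stop), plate and tamper level within 2 degrees, kept for 0.5 s (contact force between plate and stop_seat above 2 N and contact force between tamper and plate above 5 N and angle between each of plate, tamper's own z axis and vertical below 0.035 rad), for 0.5 s.
At the end, for the whole second after the job is handed in: the tamper stands released and still in its rest: within 10 mm of the middle, its foot on the rest's floor (within 4 mm), upright within 3.4 degrees; the plate has sprung back to within 2 mm of its top position and is level within 2.3 degrees (horizontal distance between tamper and rest_floor below 0.01 m and z of tamper in the frame of rest_floor below 0.004 m and angle between tamper's own z axis and vertical below 0.06 rad and linear speed of tamper below 0.02 m/s and value of joint stem below 0.002 m and angle between plate's own z axis and vertical below 0.04 rad); the robot touches nothing.
It fails at once if the plate is pressed with more than 38 N (contact force between plate and tamper above 38 N or contact force between plate and the arm above 38 N or contact force between plate and the fingers above 38 N).
It fails at once if the coffee jar, red mug or white cup is moved by more than 20 mm (distance of any of coffee_jar, red_mug, white_cup from where it was at the start of the episode above 0.02 m).
It also fails if it takes over 48 s, if anything falls off the work surface, if the arm or the gripper's body presses on something with over 40 N, if the wrist force passes 120 N, or if a joint passes its speed limit or range.

## Robot

A 6-joint arm with a two-finger parallel gripper is mounted at the origin on a cart in front of the work surface, level with it; the furniture and walls round the work are solid. World frame = base frame: x ahead of the robot, y to its left, z up, the work surface at z = 0. Lengths are in m, angles in degrees, forces in N, time in s.
With the tool pointing down it reaches from about 0.4 to 0.825 m from the base axis. Payload 7 kg.
Tool frame: the origin (TCP) lies between the finger pads; the fingertips stand 22 mm ahead of it and the grasp point (between the pads) lies 3 mm ahead of it; z points along the fingers, y is the line along which they close (so a half turn about z gives the same grasp; the last joint's range is limited). The gripper opens to 88 mm and grips with 3 to 60 N. Pads are 19 mm wide; open, the fingers measure 130 mm over their backs; the gripper's body (78 mm by 193 mm) begins 47 mm behind the grasp point.
Start: joints at [-52.993, 20.546, 0.682, 0, -70.136, -16.507], TCP at [0.236, -0.632, 0.249] pointing down, gripper open.
Joint ranges: [-176.03, 176.03], [-82.01, 121.73], [-58.28, 71.71], [-173.87, 95.51], [-174.79, -0.11], [-173.66, 173.66]. Speed limits (degrees/s): [136.94, 136.94, 172.46, 180, 180, 180].

## Interface

Orientations are given as [roll, pitch, yaw] about the fixed x, y, z axes, in that order (R = Rz(yaw) Ry(pitch) Rx(roll)).
In Python, from plant import ctrl gives the robot as it stands.
- The arm moves only by the tool apply_moves, never from a script. Its argument "targets" is a list of rows, each an object with "travel": the shift along the tool's x, y, z in mm, a list of three; "roll": the turn about the tool's z in degrees; "jaw": the finger opening in mm, from 0 to 87.6. In form: [{"travel": [tx, ty, tz], "roll": roll, "jaw": jaw}, ...]. A call has 1 to 10 rows; each row shifts and turns the commanded pose from where the row before left it, along the tool's axes as they then stand; what a row does not reach is not made up. A row lasts 1/10 s, in which the tool goes at most 50 mm and 8.59 degrees, less where a joint would pass 70% of its speed; a pose out of reach is approached as far as the arm can. A call with a gripper value outside its range is refused whole. The fingers move at their own pace and stop on an object; the grip force is fixed at half the most. Time passes only in rows, so rows that do not move let the fingers close. It gives the time, the measured TCP pose, the force, the opening and the grip force at its end, in the units of the state.
- ctrl.get_obs(): the state, without advancing time (a new reading comes with each control period).
- ctrl.snapshot(name): name is "scene" or "top" or "wrist"; returns the picture (420x560x3 uint8, red, green, blue); there is no depth.
- ctrl.calibration(name): a dict with "K" (3x3 intrinsics, pixels), "extrinsics" (4x4, takes a point from camera to world coordinates); the wrist camera has in their place "hand_eye" (4x4, takes a point from camera to tool coordinates, whose origin is the TCP and whose axes are the flange's). Camera axes: x right, y down, z forward; pixel columns grow to the right and rows downward; lengths in m; the calibration is good to about 2 mm. The wrist camera is an equidistant fisheye: a pixel r from the principal point sees the ray r / f radians off the axis. A picture is of the moment at which its call begins: read the wrist's pose just before it. calibration takes no time and is no camera call.
- ctrl.close_job(): hands the job in; it is judged then, once.
The state is a dict: "clock": time; "joint_pos": joint angles; "qvel": joint speeds; "tau": joint torques, N m; "tool_pos": TCP position; "orientation": TCP orientation; "force": force on the tool from outside, world axes, zero at the start; "moment": the same for the moment, N m; "opening": finger opening in m; "gripper_force": force on a finger pad.
Only numpy, scipy, OpenCV 4.12 (cv2) and the standard library are available. Lean on these libraries where they do the work, as an engineer would, in place of code of your own. Each camera call takes 0.05 s, during which the arm holds its last target. There are 200 camera calls.

## Working session

There is one attempt and no reset: what is moved stays moved. The work goes in short steps, Python scripts to look and compute and a tool call to move; the robot and the scene stay as the last step left them, time stands still between calls to the robot, and variables do not carry over. Pictures are saved under pics/ and viewed, at most 10 in all, crops included, and the job is handed in when it is done.

Besides the shell and the picture viewer there is one more tool, called after ">>>" as name(argument=value, ...) on one line, values as JSON. apply_moves: Moves the arm, as the interface text tells. Its arguments: {"type":"object","properties":{"targets":{"type":"array","items":{"type":"object","properties":{"travel":{"type":"array","items":{"type":"number"}},"roll":{"type":"number"},"jaw":{"type":"number"}}}}},"required":["targets"]}

```bash
mkdir -p pics; python3 - <<'E'
from plant import ctrl
import cv2,numpy as np
np.set_printoptions(precision=4,suppress=True)
o=ctrl.get_obs();print(o)
for n in("scene","top"):
    cv2.imwrite(f"pics/{n}0.png",ctrl.snapshot(n)[:,:,::-1]);c=ctrl.calibration(n);print(n,c["K"],c["extrinsics"])
print(ctrl.calibration("wrist"))
E
```

```text
{'clock': 0.0, 'joint_pos': array([-52.9943,  20.5909,   0.6326,  -0.0188, -70.1363, -16.5066]), 'qvel': array([ 0.0485,  0.0147,  0.0556, -0.0437,  0.0607, -0.037 ]), 'tau': array([  0.0006, -58.272 ,  29.307 ,   6.9981,   0.0069,  -0.0002]), 'tool_pos': array([ 0.2362, -0.6318,  0.2476]), 'orientation': array([ 179.9043,   -0.01  , -159.5072]), 'force': array([-0.1939,  0.2484,  0.0478]), 'moment': array([-0.0186, -0.028 , -0.0045]), 'gripper_force': 0.0, 'opening': 0.08759604857064406}
scene [[454.8708   0.     282.73  ]
 [  0.     454.8708 214.604 ]
 [  0.       0.       1.    ]] [[-0.819  -0.4026  0.4088  0.11  ]
 [-0.5735  0.5546 -0.6029  0.6623]
 [ 0.016  -0.7282 -0.6852  0.8227]
 [ 0.      0.      0.      1.    ]]
top [[392.311    0.     274.8888]
 [  0.     392.311  208.3571]
 [  0.       0.       1.    ]] [[-0.0201 -0.9964  0.0821  0.4425]
 [-0.9996  0.0217  0.0194 -0.0111]
 [-0.0211 -0.0817 -0.9964  1.1361]
 [ 0.      0.      0.      1.    ]]
{'K': array([[325.1923,   0.    , 279.1909],
       [  0.    , 325.1923, 210.8183],
       [  0.    ,   0.    ,   1.    ]]), 'hand_eye': array([[-0.0011, -0.9611, -0.2762,  0.0754],
       [ 1.    , -0.001 , -0.0006, -0.0007],
       [ 0.0003, -0.2762,  0.9611, -0.1378],
       [ 0.    ,  0.    ,  0.    ,  1.    ]])}
```

View pics/scene0.png

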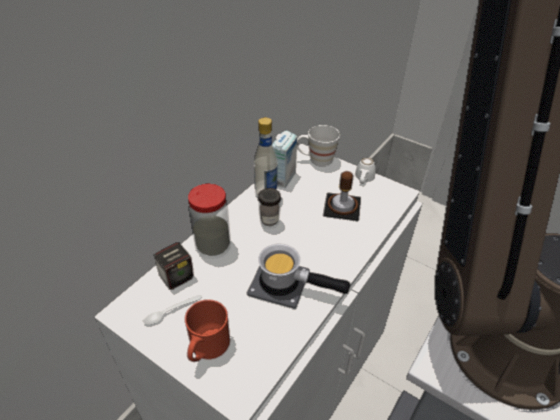

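View pics/top0.png

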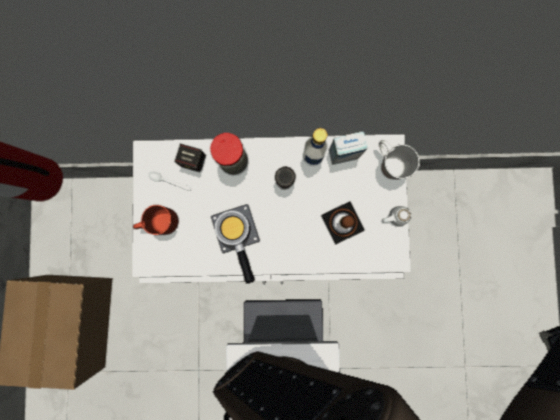

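The scene view shows the tamper handle top at about (346,176) and the cup mouth at (280,263). In the top view the rest is at (343,223) with the tamper top at (348,220), and the cup is at (233,229). I'll triangulate these.

```bash
cat > h.py <<'E'
from plant import ctrl
import cv2,numpy as np
np.set_printoptions(precision=4,suppress=True)
from scipy.spatial.transform import Rotation as R
def toolT():
    o=ctrl.get_obs();T=np.eye(4);T[:3,:3]=R.from_euler('xyz',o["orientation"],degrees=True).as_matrix();T[:3,3]=o["tool_pos"];return T
def ray(n,p,T=None):
    c=ctrl.calibration(n);K=c["K"];x=np.array([(p[0]-K[0,2])/K[0,0],(p[1]-K[1,2])/K[1,1]])
    if n=="wrist":
        r=np.hypot(*x);d=np.array([*(x/max(r,1e-9)*np.sin(r)),np.cos(r)]);E=T@c["hand_eye"]
    else: d=np.array([*x,1.]);E=c["extrinsics"]
    d=E[:3,:3]@d;return E[:3,3],d/np.linalg.norm(d)
def tri(rs):
    A=[np.eye(3)-np.outer(d,d) for _,d in rs];X=np.linalg.solve(sum(A),sum(a@o for a,(o,_) in zip(A,rs)))
    return X,[np.linalg.norm(a@(X-o)) for a,(o,_) in zip(A,rs)]
def atz(r,z): o,d=r;return o+d*(z-o[2])/d[2]
def proj(T,X):
    c=ctrl.calibration("wrist");P=np.linalg.inv(T@c["hand_eye"])@np.array([*X,1]);t=np.arctan2(np.hypot(P[0],P[1]),P[2]);u=P[:2]/np.hypot(P[0],P[1])*t
    return u*c["K"][0,0]+c["K"][:2,2]
E
python3 - <<'E'
from h import *
for nm,s,t,z in(("tamper top",(346,174),(348,220),.118),("mouth",(280,263),(233,228),.084),("rest",(343,206),(343,223),.008)):
    print(nm,tri([ray("scene",s),ray("top",t)]),atz(ray("top",t),z))
T=toolT();print(T);im=ctrl.snapshot("wrist");cv2.imwrite("pics/w0.png",im[:,:,::-1])
E
```

```text
tamper top (array([ 0.4918, -0.1814,  0.1104]), [np.float64(0.0006158224051656323), np.float64(0.0006158224051656311)]) [ 0.492  -0.1799  0.118 ]
mouth (array([0.479 , 0.1253, 0.0646]), [np.float64(0.000418292414060695), np.float64(0.00041829241406076285)]) [0.4787 0.123  0.084 ]
rest (array([ 0.4889, -0.185 , -0.0001]), [np.float64(0.0005164639500027011), np.float64(0.0005164639500026326)]) [ 0.4891 -0.1835  0.008 ]
[[-0.9367 -0.3501 -0.0007  0.2362]
 [-0.3501  0.9367  0.0013 -0.6319]
 [ 0.0001  0.0015 -1.      0.2477]
 [ 0.      0.      0.      1.    ]]
```

>>> apply_moves(targets=[{"travel":[-25,21,0],"roll":0,"jaw":87},{"travel":[-25,21,0],"roll":0,"jaw":87},{"travel":[-25,21,0],"roll":0,"jaw":87},{"travel":[-25,21,0],"roll":0,"jaw":87},{"travel":[-25,21,0],"roll":0,"jaw":87},{"travel":[-25,21,0],"roll":0,"jaw":87},{"travel":[-25,21,0],"roll":0,"jaw":87},{"travel":[-25,21,0],"roll":0,"jaw":87},{"travel":[-25,21,0],"roll":0,"jaw":87},{"travel":[-25,21,0],"roll":0,"jaw":87}])

```text
clock: 1.15
tool_pos: [0.3973, -0.3467, 0.2485]
orientation: [180.0, -0.0, -159.5]
force: [0.4, 0.4, 0.5]
opening: 0.087
gripper_force: 0.0
```

>>> apply_moves(targets=[{"travel":[-25,21,0],"roll":0,"jaw":87},{"travel":[-25,21,0],"roll":0,"jaw":87},{"travel":[-25,21,0],"roll":0,"jaw":87},{"travel":[-25,21,0],"roll":0,"jaw":87},{"travel":[-25,18,0],"roll":0,"jaw":87},{"travel":[-23,18,0],"roll":7,"jaw":87},{"travel":[0,0,0],"roll":7,"jaw":87},{"travel":[0,0,0],"roll":6.5,"jaw":87},{"travel":[0,0,0],"roll":0,"jaw":87},{"travel":[0,0,0],"roll":0,"jaw":87}])

```text
clock: 2.15
tool_pos: [0.4935, -0.1837, 0.2485]
orientation: [180.0, -0.0, -179.8]
force: [0.7, 0.9, -0.1]
opening: 0.0874
gripper_force: 0.0
```

```bash
python3 - <<'E'
from h import *
T=toolT();print(T);np.save("T1.npy",T);im=ctrl.snapshot("wrist");cv2.imwrite("pics/w1.png",im[:,:,::-1])
print(ctrl.get_obs()["clock"],proj(T,(.492,-.181,.118)),proj(T,(.489,-.184,.008)))
E
```

```text
[[-1.     -0.0033 -0.0002  0.4935]
 [-0.0033  1.      0.0001 -0.1837]
 [ 0.0002  0.0001 -1.      0.2485]
 [ 0.      0.      0.      1.    ]]
2.2 [283.7085 206.9335] [279.9395 179.8516]
```

View pics/w1.png

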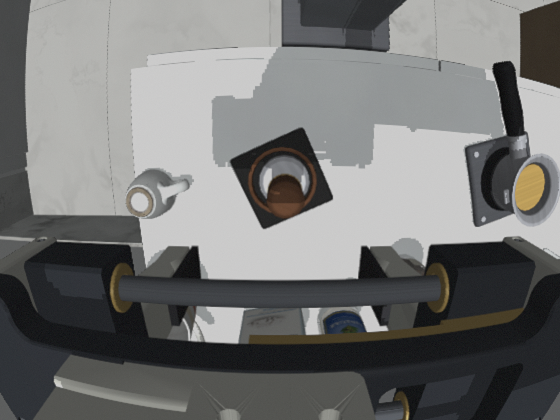

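The wrist view shows the tamper handle top near (286,200), the rest's rim ring centred near (281,179), and the cup mouth near (532,188). I'll measure the handle and rest more closely.

```bash
python3 - <<'E'
from h import *
im=cv2.imread("pics/w1.png");c=cv2.resize(im[120:235,225:340],None,fx=5,fy=5,interpolation=cv2.INTER_CUBIC);cv2.imwrite("pics/w1c.png",c)
E
```

```text
(no output)
```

View pics/w1c.png

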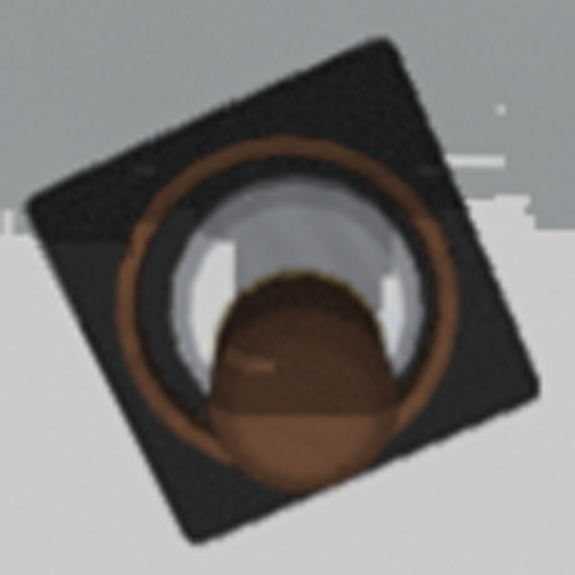

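The crop gives the handle top circle at (286,199.4), the foot's upper edge at about (284.4,181), and the mat centre at (282.5,178.7).

```bash
python3 - <<'E'
from h import *
T=np.load("T1.npy")
for p,z in(((286,199.4),.112),((284.4,181),.03),((282.5,181.3),.017),((282.5,178.7),.008)):print(atz(ray("wrist",p,T),z))
print("tri top",tri([ray("wrist",(286,199.4),T),ray("top",(348,220)),ray("scene",(346,174))]))
print(atz(ray("wrist",(532,188),T),.084))
E
```

```text
[ 0.4869 -0.179   0.112 ]
[ 0.4862 -0.1791  0.03  ]
[ 0.489  -0.1811  0.017 ]
[ 0.4876 -0.181   0.008 ]
tri top (array([ 0.49  , -0.18  ,  0.1114]), [np.float64(0.003107854765473024), np.float64(0.0025033818066552732), np.float64(0.0006907756064236905)])
[0.4762 0.1175 0.084 ]
```

>>> apply_moves(targets=[{"travel":[3,2.5,20],"roll":0,"jaw":87},{"travel":[3,2.5,20],"roll":0,"jaw":87},{"travel":[0,0,20],"roll":0,"jaw":87},{"travel":[0,0,20],"roll":0,"jaw":87},{"travel":[0,0,20],"roll":0,"jaw":87},{"travel":[0,0,20],"roll":0,"jaw":87},{"travel":[0,0,15],"roll":0,"jaw":87},{"travel":[0,0,12],"roll":0,"jaw":87},{"travel":[0,0,6],"roll":0,"jaw":87},{"travel":[0,0,0],"roll":0,"jaw":87}])

```text
clock: 3.2
tool_pos: [0.4872, -0.1789, 0.095]
orientation: [-180.0, -0.1, -180.0]
force: [-0.1, -0.4, 0.6]
opening: 0.0867
gripper_force: 0.0
```

>>> apply_moves(targets=[{"travel":[0,0,0],"roll":0,"jaw":60},{"travel":[0,0,0],"roll":0,"jaw":45},{"travel":[0,0,0],"roll":0,"jaw":38},{"travel":[0,0,0],"roll":0,"jaw":34},{"travel":[0,0,0],"roll":0,"jaw":25},{"travel":[0,0,0],"roll":0,"jaw":25},{"travel":[0,0,0],"roll":0,"jaw":25}])

```text
clock: 3.9
tool_pos: [0.4876, -0.1788, 0.0956]
orientation: [180.0, 0.0, -180.0]
force: [-0.1, -0.1, -1.1]
opening: 0.0366
gripper_force: 0.0
```

>>> apply_moves(targets=[{"travel":[0,0,0],"roll":0,"jaw":15},{"travel":[0,0,0],"roll":0,"jaw":10},{"travel":[0,0,0],"roll":0,"jaw":10},{"travel":[0,0,0],"roll":0,"jaw":10},{"travel":[0,0,0],"roll":0,"jaw":10}])

```text
clock: 4.4
tool_pos: [0.4876, -0.1787, 0.0956]
orientation: [180.0, 0.0, -180.0]
force: [-0.8, 0.8, 1.2]
opening: 0.0333
gripper_force: 30.0
```

>>> apply_moves(targets=[{"travel":[0,0,-5],"roll":0,"jaw":10},{"travel":[0,0,-15],"roll":0,"jaw":10},{"travel":[0,0,-25],"roll":0,"jaw":10},{"travel":[0,0,-25],"roll":0,"jaw":10},{"travel":[0,0,-25],"roll":0,"jaw":10},{"travel":[0,0,-20],"roll":0,"jaw":10},{"travel":[0,0,-10],"roll":0,"jaw":10},{"travel":[0,0,0],"roll":0,"jaw":10}])

```text
clock: 5.2
tool_pos: [0.488, -0.1788, 0.2216]
orientation: [-180.0, 0.1, 180.0]
force: [-0.0, 0.5, -2.7]
opening: 0.0331
gripper_force: 30.0
```

>>> apply_moves(targets=[{"travel":[0,10,0],"roll":0,"jaw":10},{"travel":[0,25,0],"roll":0,"jaw":10},{"travel":[0,25,0],"roll":0,"jaw":10},{"travel":[0,25,0],"roll":0,"jaw":10},{"travel":[0,25,0],"roll":0,"jaw":10},{"travel":[0,25,0],"roll":0,"jaw":10},{"travel":[0,25,0],"roll":0,"jaw":10},{"travel":[0,15,0],"roll":0,"jaw":10},{"travel":[0,5,0],"roll":0,"jaw":10},{"travel":[0,0,0],"roll":0,"jaw":10}])

```text
clock: 6.2
tool_pos: [0.487, 0.0019, 0.2195]
orientation: [-180.0, -0.1, -179.9]
force: [-0.3, -0.1, -2.1]
opening: 0.0332
gripper_force: 30.0
```

```bash
python3 - <<'E'
from h import *
T=toolT();print(T,ctrl.get_obs()["force"]);np.save("T2.npy",T);im=ctrl.snapshot("wrist");cv2.imwrite("pics/w2.png",im[:,:,::-1])
print(proj(T,(.479,.121,.084)))
E
```

```text
[[-1.     -0.0013 -0.0018  0.487 ]
 [-0.0013  1.     -0.0005  0.0019]
 [ 0.0018 -0.0005 -1.      0.2195]
 [ 0.      0.      0.      1.    ]] [-0.2789 -0.0846 -2.0613]
[410.6217 199.1153]
```

View pics/w2.png

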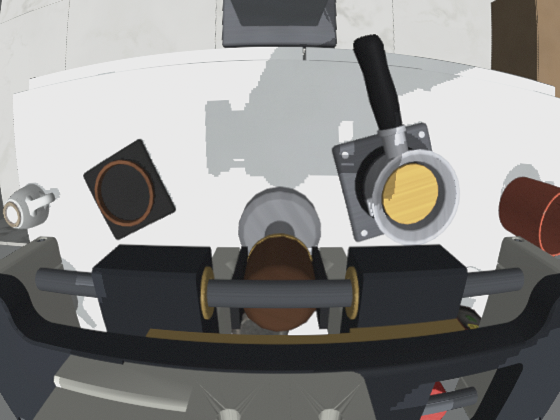

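The cup mouth rim is centred at about (415,197), with the rest at (124,195). A crop of the cup will give a better fit.

```bash
python3 - <<'E'
from h import *
im=cv2.imread("pics/w2.png");cv2.imwrite("pics/w2c.png",cv2.resize(im[140:255,355:470],None,fx=5,fy=5,interpolation=cv2.INTER_CUBIC))
E
```

```text
(no output)
```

View pics/w2c.png

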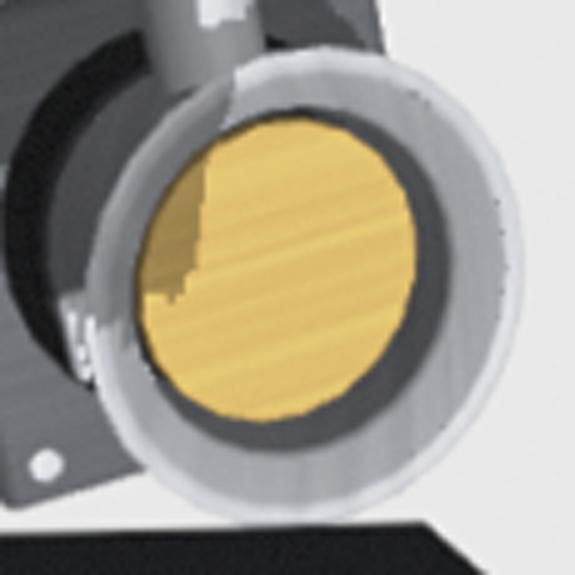

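Rim circle centre is at (416.1,196.9) and the bore's top edge centre at (413.6,196).

```bash
python3 - <<'E'
from h import *
T1=np.load("T1.npy");T2=np.load("T2.npy")
r=ray("wrist",(416.1,196.9),T2)
print(atz(r,.084),atz(ray("wrist",(413.6,196),T2),.074))
print(tri([r,ray("wrist",(535,190),T1)]))
# rim ring fit by projecting circle extents
from scipy.optimize import least_squares
a=np.linspace(0,2*np.pi,200)
def ext(p,z):
    P=np.array([proj(T2,(p[0]+p[2]*np.cos(t),p[1]+p[2]*np.sin(t),z)) for t in a]);return np.r_[P.min(0),P.max(0)]
for e,z in(((88,47,523,522),.084),((137,107,450,452),.074)):
    m=np.array(e)/5+np.array([355,140]*2)
    s=least_squares(lambda p:ext(p,z)-m,[.479,.121,.04]);print(s.x,s.fun)
E
```

```text
[0.4768 0.1264 0.084 ] [0.4784 0.1282 0.074 ]
(array([0.4788, 0.129 , 0.0785]), [np.float64(0.0006679802942112325), np.float64(0.0006679802942112952)])Traceback (most recent call last):
  File "<stdin>", line 13, in <module>
    return func(*args, **kwargs)
    result = trf(vector_fun.fun, vector_fun.jac, x0, f0, J0, lb, ub, ftol, xtol,
                 gtol, max_nfev, x_scale, loss_function, tr_solver,
                 tr_options.copy(), verbose, callback=callback_wrapped)
    return trf_no_bounds(
        fun, jac, x0, f0, J0, ftol, xtol, gtol, max_nfev, x_scale,
        loss_function, tr_solver, tr_options, verbose, callback=callback)
    J = jac(x)
    self._update_jac()
    ~~~~~~~~~~~~~~~~^^
    self.J = self.jac_wrapped(xp_copy(self.x), f0=self.f)
             ~~~~~~~~~~~~~~~~^^^^^^^^^^^^^^^^^^^^^^^^^^^^
    J, dct = approx_derivative(
             ~~~~~~~~~~~~~~~~~^
        self.fun,
        ^^^^^^^^^
    ...<2 lines>...
        **self.finite_diff_options,
        ^^^^^^^^^^^^^^^^^^^^^^^^^^^
    )
    ^
    J, _nfev = _dense_difference(fun_wrapped, x0, f0, h,
               ~
[... 204 characters left out ...]
   ^^^
    df = [f_eval - f0 for f_eval in f_evals]
                                    ^^^^^^^
    f = np.atleast_1d(self.fun(x, *self.args, **self.kwargs))
                      ~~~~~~~~^^^^^^^^^^^^^^^^^^^^^^^^^^^^^^
    return np.atleast_1d(self.fun(x))
                         ~~~~~~~~^^^
    return self.f(x, *self.args, **self.kwargs)
           ~~~~~~^^^^^^^^^^^^^^^^^^^^^^^^^^^^^^
  File "<stdin>", line 13, in <lambda>
  File "<stdin>", line 10, in ext
  File "h.py", line 18, in proj
    c=ctrl.calibration("wrist");P=np.linalg.inv(T@c["hand_eye"])@np.array([*X,1]);t=np.arctan2(np.hypot(P[0],P[1]),P[2]);u=P[:2]/np.hypot(P[0],P[1])*t
ValueError: time passes only in moves, steps and waits
```

```bash
sed -i 's/^def toolT/CAL={n:ctrl.calibration(n) for n in("scene","top","wrist")}\ndef toolT/; s/c=ctrl.calibration("wrist")/c=CAL["wrist"]/; s/c=ctrl.calibration(n)/c=CAL[n]/' h.py; python3 - <<'E'
from h import *
T2=np.load("T2.npy")
from scipy.optimize import least_squares
a=np.linspace(0,2*np.pi,200)
def ext(p,z):
    P=np.array([proj(T2,(p[0]+p[2]*np.cos(t),p[1]+p[2]*np.sin(t),z)) for t in a]);return np.r_[P.min(0),P.max(0)]
for e,z in(((88,47,523,522),.084),((137,107,450,452),.074)):
    m=np.array(e)/5+np.array([355,140]*2)
    s=least_squares(lambda p:ext(p,z)-m,[.479,.121,.04],x_scale=.01);print(s.x,s.fun)
E
```

```text
[0.4783 0.1291 0.0453] [-0.0378  0.0361  0.0438 -0.0387]
[0.479  0.1298 0.0336] [-0.2369  0.2243  0.2633 -0.2359]
```

>>> apply_moves(targets=[{"travel":[0,10,0],"roll":0,"jaw":10},{"travel":[0,15,0],"roll":0,"jaw":10},{"travel":[0,15,0],"roll":0,"jaw":10},{"travel":[0,10,0],"roll":0,"jaw":10},{"travel":[0,0,0],"roll":0,"jaw":10},{"travel":[0,0,0],"roll":0,"jaw":10},{"travel":[0,0,0],"roll":0,"jaw":10}])

```text
clock: 6.95
tool_pos: [0.4875, 0.051, 0.2205]
orientation: [-180.0, -0.0, 180.0]
force: [0.8, -1.1, -2.7]
opening: 0.0333
gripper_force: 30.0
```

```bash
python3 - <<'E'
from h import *
T=toolT();print(T,ctrl.get_obs()["force"]);np.save("T3.npy",T);im=ctrl.snapshot("wrist");cv2.imwrite("pics/w3.png",im[:,:,::-1])
cv2.imwrite("pics/w3c.png",cv2.resize(im[140:260,230:430,::-1],None,fx=4,fy=4,interpolation=cv2.INTER_CUBIC))
E
```

```text
[[-1.      0.     -0.0003  0.4875]
 [ 0.      1.     -0.0002  0.051 ]
 [ 0.0003 -0.0002 -1.      0.2205]
 [ 0.      0.      0.      1.    ]] [ 0.8154 -1.0936 -2.7401]
```

View pics/w3c.png

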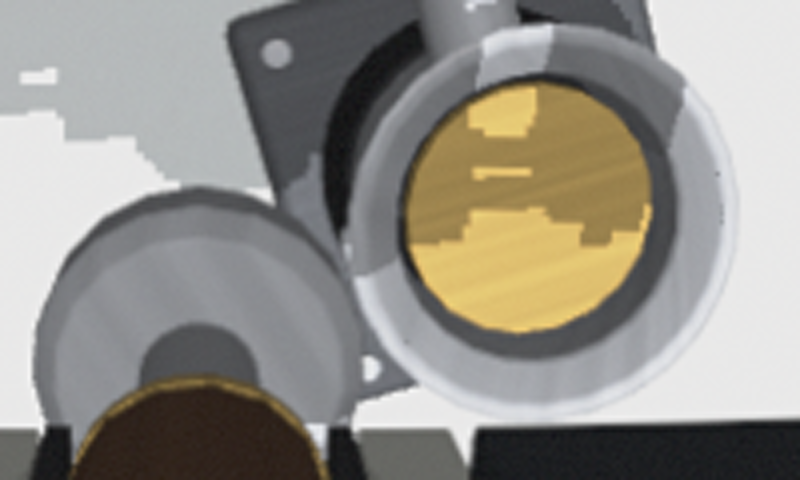

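The mouth's rim ellipse spans crop columns 348–738 and rows 22–418; the bore spans 400–677 and 77–358. The held foot's top face spans columns 50–360.

```bash
python3 - <<'E'
from h import *
T=np.load("T3.npy")
from scipy.optimize import least_squares
a=np.linspace(0,2*np.pi,200)
def ext(p,z):
    P=np.array([proj(T,(p[0]+p[2]*np.cos(t),p[1]+p[2]*np.sin(t),z)) for t in a]);return np.r_[P.min(0),P.max(0)]
for e,z in(((348,22,738,418),.084),((400,77,677,358),.074)):
    m=np.array(e)/4+np.array([230,140]*2)
    s=least_squares(lambda p:ext(p,z)-m,[.479,.121,.04],x_scale=.01);print(s.x,s.fun)
z=T[2,3]-.0655
m=np.array([50,235,360])/4+[230,140,230]
s=least_squares(lambda p:ext([p[0],p[1],.0285],z)[:3]-m,[.487,.05],x_scale=.01);print("foot",s.x,s.fun)
print([tri([ray("wrist",(230+538/4,140+217/4),T),ray("wrist",(416.1,196.9),np.load("T2.npy"))])])
E
```

```text
[0.4783 0.1285 0.0456] [ 0.0579 -0.0579 -0.0643  0.0621]
[0.4792 0.1293 0.0333] [ 0.0462 -0.0459 -0.0496  0.0482]
foot [0.4914 0.0513] [-3.5949  0.304   3.6058]
[(array([0.4752, 0.1241, 0.0891]), [np.float64(0.00041322707414451134), np.float64(0.0004132270741445089)])]
```

>>> apply_moves(targets=[{"travel":[2,15,0],"roll":0,"jaw":10},{"travel":[2,20,0],"roll":0,"jaw":10},{"travel":[2,20,0],"roll":0,"jaw":10},{"travel":[2,15,0],"roll":0,"jaw":10},{"travel":[0.7,8,0],"roll":0,"jaw":10},{"travel":[0,0,0],"roll":0,"jaw":10},{"travel":[0,0,0],"roll":0,"jaw":10},{"travel":[0,0,0],"roll":0,"jaw":10}])

```text
clock: 7.8
tool_pos: [0.4788, 0.1287, 0.2205]
orientation: [-180.0, -0.0, 180.0]
force: [-0.1, 0.5, -3.1]
opening: 0.0332
gripper_force: 30.0
```

```bash
python3 - <<'E'
from h import *
o=ctrl.get_obs();print(o["tool_pos"],o["orientation"],o["force"])
im=ctrl.snapshot("scene");cv2.imwrite("pics/s1.png",cv2.resize(im[130:330,180:400,::-1],None,fx=3,fy=3,interpolation=cv2.INTER_CUBIC))
E
```

```text
[0.4788 0.1287 0.2205] [-179.986    -0.0156  179.9762] [-0.0984  0.4504 -3.0907]
```

View pics/s1.png

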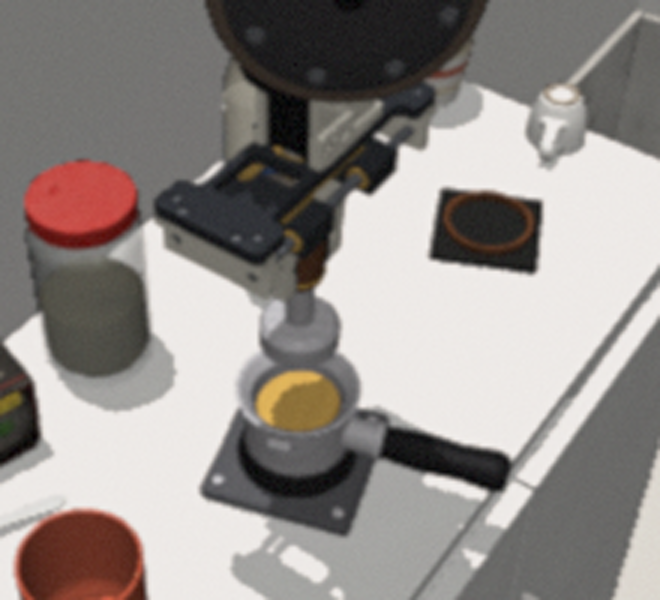

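The tamper hangs upright over the cup: foot centre at (300,330), mouth centre at (299,390). It is well aligned, and the gripper is clear of the other objects.

>>> apply_moves(targets=[{"travel":[0,0,10],"roll":0,"jaw":10},{"travel":[0,0,15],"roll":0,"jaw":10},{"travel":[0,0,10],"roll":0,"jaw":10},{"travel":[0,0,10],"roll":0,"jaw":10},{"travel":[0,0,7],"roll":0,"jaw":10},{"travel":[0,0,4],"roll":0,"jaw":10},{"travel":[0,0,0],"roll":0,"jaw":10},{"travel":[0,0,0],"roll":0,"jaw":10}])

```text
clock: 8.65
tool_pos: [0.4791, 0.1294, 0.1649]
orientation: [180.0, 0.0, -180.0]
force: [0.6, -0.3, -2.7]
opening: 0.0332
gripper_force: 30.0
```

>>> apply_moves(targets=[{"travel":[0,0,1],"roll":0,"jaw":10},{"travel":[0,0,1],"roll":0,"jaw":10},{"travel":[0,0,1],"roll":0,"jaw":10},{"travel":[0,0,1],"roll":0,"jaw":10},{"travel":[0,0,1],"roll":0,"jaw":10},{"travel":[0,0,1],"roll":0,"jaw":10},{"travel":[0,0,1],"roll":0,"jaw":10},{"travel":[0,0,1],"roll":0,"jaw":10},{"travel":[0,0,0],"roll":0,"jaw":10}])

```text
clock: 9.55
tool_pos: [0.4789, 0.1292, 0.1565]
orientation: [-180.0, -0.0, -180.0]
force: [-0.6, 0.8, -2.2]
opening: 0.0335
gripper_force: 30.0
```

>>> apply_moves(targets=[{"travel":[0,0,1],"roll":0,"jaw":10},{"travel":[0,0,1],"roll":0,"jaw":10},{"travel":[0,0,1],"roll":0,"jaw":10},{"travel":[0,0,0],"roll":0,"jaw":10},{"travel":[0,0,0],"roll":0,"jaw":10}])

```text
clock: 10.05
tool_pos: [0.479, 0.1292, 0.1537]
orientation: [-180.0, 0.0, -180.0]
force: [-0.3, -1.1, 1.4]
opening: 0.033
gripper_force: 30.0
```

>>> apply_moves(targets=[{"travel":[0,0,1],"roll":0,"jaw":10},{"travel":[0,0,1],"roll":0,"jaw":10},{"travel":[0,0,1],"roll":0,"jaw":10},{"travel":[0,0,0],"roll":0,"jaw":10},{"travel":[0,0,0],"roll":0,"jaw":10}])

```text
clock: 10.55
tool_pos: [0.4789, 0.1292, 0.1506]
orientation: [-180.0, 0.0, -180.0]
force: [-1.0, -0.4, 1.3]
opening: 0.0332
gripper_force: 30.0
```

>>> apply_moves(targets=[{"travel":[0,0,0.5],"roll":0,"jaw":10},{"travel":[0,0,0.5],"roll":0,"jaw":10},{"travel":[0,0,0],"roll":0,"jaw":10}])

```text
clock: 10.85
tool_pos: [0.4789, 0.1293, 0.1495]
orientation: [180.0, 0.0, -180.0]
force: [-0.6, -1.4, 2.3]
opening: 0.0331
gripper_force: 30.0
```

>>> apply_moves(targets=[{"travel":[0,0,0.5],"roll":0,"jaw":10},{"travel":[0,0,0.5],"roll":0,"jaw":10},{"travel":[0,0,0],"roll":0,"jaw":10}])

```text
clock: 11.15
tool_pos: [0.4789, 0.1292, 0.1485]
orientation: [-180.0, 0.0, -180.0]
force: [0.4, -0.6, 2.0]
opening: 0.0335
gripper_force: 30.0
```

>>> apply_moves(targets=[{"travel":[0,0,0.5],"roll":0,"jaw":10},{"travel":[0,0,0.5],"roll":0,"jaw":10},{"travel":[0,0,0],"roll":0,"jaw":10}])

```text
clock: 11.45
tool_pos: [0.4789, 0.1293, 0.1475]
orientation: [180.0, 0.0, 180.0]
force: [-0.5, -1.8, 1.6]
opening: 0.0335
gripper_force: 30.0
```

>>> apply_moves(targets=[{"travel":[0,0,0.5],"roll":0,"jaw":10},{"travel":[0,0,0.5],"roll":0,"jaw":10},{"travel":[0,0,0],"roll":0,"jaw":10}])

```text
clock: 11.75
tool_pos: [0.4789, 0.1293, 0.1465]
orientation: [180.0, 0.0, -180.0]
force: [-0.9, -1.3, 3.1]
opening: 0.0337
gripper_force: 30.0
```

>>> apply_moves(targets=[{"travel":[0,0,0.5],"roll":0,"jaw":10},{"travel":[0,0,0.5],"roll":0,"jaw":10},{"travel":[0,0,0],"roll":0,"jaw":10}])

```text
clock: 12.05
tool_pos: [0.4789, 0.1293, 0.1455]
orientation: [-180.0, 0.0, -180.0]
force: [-0.3, -0.2, 4.2]
opening: 0.0336
gripper_force: 30.0
```

>>> apply_moves(targets=[{"travel":[0,0,0.5],"roll":0,"jaw":10},{"travel":[0,0,0.5],"roll":0,"jaw":10},{"travel":[0,0,0],"roll":0,"jaw":10}])

```text
clock: 12.35
tool_pos: [0.479, 0.1293, 0.145]
orientation: [180.0, 0.0, -180.0]
force: [-1.8, -1.8, 7.3]
opening: 0.0332
gripper_force: 30.0
```

>>> apply_moves(targets=[{"travel":[0,0,0.5],"roll":0,"jaw":10},{"travel":[0,0,0],"roll":0,"jaw":10}])

```text
clock: 12.55
tool_pos: [0.4792, 0.1293, 0.1449]
orientation: [180.0, 0.0, -180.0]
force: [-2.9, -1.7, 10.6]
opening: 0.0333
gripper_force: 30.0
```

>>> apply_moves(targets=[{"travel":[0,0,0.5],"roll":0,"jaw":10},{"travel":[0,0,0.3],"roll":0,"jaw":10},{"travel":[0,0,0],"roll":0,"jaw":10}])

```text
clock: 12.85
tool_pos: [0.4794, 0.1293, 0.1448]
orientation: [180.0, 0.1, -180.0]
force: [-4.5, -1.8, 17.9]
opening: 0.0333
gripper_force: 30.0
```

>>> apply_moves(targets=[{"travel":[0,0,0],"roll":0,"jaw":10},{"travel":[0,0,0],"roll":0,"jaw":10},{"travel":[0,0,0],"roll":0,"jaw":10},{"travel":[0,0,0],"roll":0,"jaw":10},{"travel":[0,0,0],"roll":0,"jaw":10},{"travel":[0,0,0],"roll":0,"jaw":10},{"travel":[0,0,0],"roll":0,"jaw":10}])

```text
clock: 13.55
tool_pos: [0.4794, 0.1293, 0.1448]
orientation: [180.0, 0.1, -180.0]
force: [-5.6, -1.6, 17.4]
opening: 0.0333
gripper_force: 30.0
```

```bash
python3 -c "
from h import *
o=ctrl.get_obs();print(o['orientation'],o['force'],o['moment'])"
```

```text
[ 179.9905    0.0834 -179.9627] [-5.6471 -1.6445 17.3828] [-0.9744  2.1157  0.0095]
```

>>> apply_moves(targets=[{"travel":[0,0,0],"roll":0,"jaw":10},{"travel":[0,0,0],"roll":0,"jaw":10},{"travel":[0,0,0],"roll":0,"jaw":10},{"travel":[0,0,0],"roll":0,"jaw":10},{"travel":[0,0,0],"roll":0,"jaw":10}])

```text
clock: 14.05
tool_pos: [0.4794, 0.1293, 0.1448]
orientation: [180.0, 0.1, -180.0]
force: [-4.6, -1.9, 17.2]
opening: 0.033
gripper_force: 30.0
```

>>> apply_moves(targets=[{"travel":[0,0,-1],"roll":0,"jaw":10},{"travel":[0,0,-2],"roll":0,"jaw":10},{"travel":[0,0,-3],"roll":0,"jaw":10},{"travel":[0,0,-4],"roll":0,"jaw":10},{"travel":[0,0,-5],"roll":0,"jaw":10},{"travel":[0,0,-10],"roll":0,"jaw":10},{"travel":[0,0,-15],"roll":0,"jaw":10},{"travel":[0,0,-20],"roll":0,"jaw":10},{"travel":[0,0,-15],"roll":0,"jaw":10},{"travel":[0,0,0],"roll":0,"jaw":10}])

```text
clock: 15.05
tool_pos: [0.4799, 0.1299, 0.2206]
orientation: [179.9, 0.2, -180.0]
force: [0.2, 0.1, -3.7]
opening: 0.0336
gripper_force: 30.0
```

>>> apply_moves(targets=[{"travel":[0,-10,0],"roll":0,"jaw":10},{"travel":[0,-20,0],"roll":0,"jaw":10},{"travel":[0,-25,0],"roll":0,"jaw":10},{"travel":[0,-15,0],"roll":0,"jaw":10},{"travel":[0,-8,0],"roll":0,"jaw":10},{"travel":[0,0,0],"roll":0,"jaw":10},{"travel":[0,0,0],"roll":0,"jaw":10}])

```text
clock: 15.75
tool_pos: [0.479, 0.0514, 0.2181]
orientation: [180.0, -0.0, 180.0]
force: [0.5, 0.8, -3.1]
opening: 0.0333
gripper_force: 30.0
```

```bash
python3 - <<'E'
from h import *
T=toolT();print(T,ctrl.get_obs()["force"]);np.save("T4.npy",T);im=ctrl.snapshot("wrist")[:,:,::-1];s=ctrl.snapshot("scene")[:,:,::-1]
f=lambda c:cv2.resize(c,None,fx=4,fy=4,interpolation=cv2.INTER_CUBIC)
cv2.imwrite("pics/w4.png",im)
a=f(im[140:260,230:430]);b=f(s[210:240+60,210:340]);h=min(600-a.shape[0],b.shape[0])
cv2.imwrite("pics/m4.png",np.hstack([cv2.resize(a,(500,300)),cv2.resize(b[:,:],(300,300))]))
m=cv2.inRange(cv2.cvtColor(im,cv2.COLOR_BGR2HSV),(15,80,60),(35,255,255))
g=cv2.imread("pics/w3.png");m0=cv2.inRange(cv2.cvtColor(g,cv2.COLOR_BGR2HSV),(15,80,60),(35,255,255))
for k in(m0,m):
    k=k.copy();k[:140]=0;k[245:]=0;k[:,:300]=0
    n,l,st,ce=cv2.connectedComponentsWithStats(k);i=1+st[1:,4].argmax();print(st[i],ce[i])
    ct=max(cv2.findContours((l==i).astype(np.uint8),0,1)[0],key=len);print(cv2.fitEllipse(cv2.convexHull(ct)))
E
```

```text
[[-1.      0.0006 -0.0001  0.479 ]
 [ 0.0006  1.      0.0001  0.0514]
 [ 0.0001  0.0001 -1.      0.2181]
 [ 0.      0.      0.      1.    ]] [ 0.5235  0.7851 -3.0692]
[ 331  160   62   64 3078] [361.347  191.3236]
((361.36285400390625, 191.345703125), (60.47917938232422, 64.54141235351562), 40.26286697387695)
[ 330  169   63   64 3139] [361.3504 201.0271]
((361.3912353515625, 201.00830078125), (61.57138442993164, 64.77165222167969), 38.204044342041016)
```

View pics/m4.png

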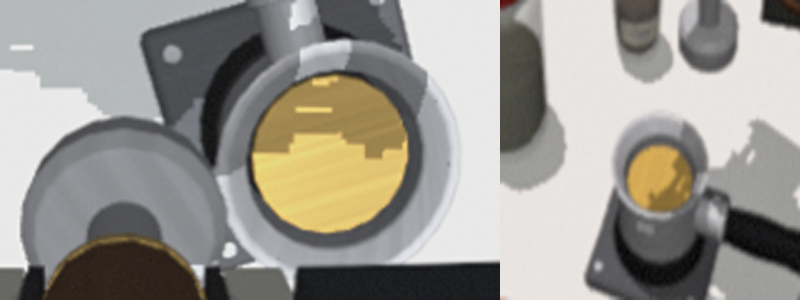

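The plate is up again and looks level: its ellipse is concentric with the bore in the wrist view. I'll check this with a numeric tilt fit against the initial images.

```bash
python3 - <<'E'
from h import *
from scipy.optimize import least_squares
cv2.imwrite("pics/s4.png",ctrl.snapshot("scene")[:,:,::-1])
a=np.linspace(0,2*np.pi,120,endpoint=False)
def cont(f,x0,y0,x1,y1):
    im=cv2.imread(f)[y0:y1,x0:x1];im=cv2.resize(im,None,fx=4,fy=4,interpolation=cv2.INTER_CUBIC)
    m=cv2.inRange(cv2.cvtColor(im,cv2.COLOR_BGR2HSV),(15,75,50),(35,255,255));ct=max(cv2.findContours(m,0,1)[0],key=cv2.contourArea)
    return (cv2.convexHull(ct)[:,0]+.5)/4-.5+[x0,y0]
def pr(n,T,X):
    E=T@CAL[n]["hand_eye"] if n=="wrist" else CAL[n]["extrinsics"];P=(X-E[:3,3])@E[:3,:3];K=CAL[n]["K"]
    if n!="wrist":return P[:,:2]/P[:,2:]*K[0,0]+K[:2,2]
    r=np.hypot(P[:,0],P[:,1]);return P[:,:2]/r[:,None]*np.arctan2(r,P[:,2])[:,None]*K[0,0]+K[:2,2]
def el(p):
    c,(w,h),t=cv2.fitEllipse(p.astype(np.float32));t=np.deg2rad(t);return np.array([w,h]),np.array([np.cos(t),np.sin(t)]),p
def cov(p): # ellipse shape matrix
    c,(w,h),t=cv2.fitEllipse(p.astype(np.float32));t=np.deg2rad(t);Q=np.array([[np.cos(t),-np.sin(t)],[np.sin(t),np.cos(t)]]);S=Q@np.diag([w*w,h*h])@Q.T/4/30
    return np.array([S[0,0],S[0,1],S[1,1]])
for nm,sw,ss,T in(("before","pics/w3.png","pics/scene0.png","T3.npy"),("after","pics/w4.png","pics/s4.png","T4.npy")):
    T=np.load(T);W=cov(cont(sw,300,140,420,250));S=cov(cont(ss,250,235,310,290))
    def disc(p):
        Rm=R.from_euler('xy',p[:2]).as_matrix();return np.array([.479,.129,.067])+(.0305*p[2]*np.c_[np.cos(a),np.sin(a),0*a])@Rm.T
    for use in((1,0),(0,1),(1,1)):
        s=least_squares(lambda p:np.r_[use[0]*(cov(pr("wrist",T,disc(p)))-W),use[1]*(cov(pr("scene",T,disc(p)))-S)],[.0,.0,1],x_scale=.01,diff_step=1e-3)
        print(nm,use,np.rad2deg(s.x[:2]),s.x[2],s.fun)
E
```

```text
before (1, 0) [-0.8616  1.4848] 1.0099942358276885 [ 0.  0.  0. -0.  0.  0.]
before (0, 1) [2.0948 4.97  ] 1.0381557271313973 [ 0. -0.  0.  0. -0.  0.]
before (1, 1) [-0.6958  1.8322] 1.0106545048210984 [ 0.0999 -0.0273 -0.0601 -0.3623  0.0969  0.2921]
after (1, 0) [ 1.0453 -1.4958] 1.0128516005855912 [ 0. -0. -0. -0.  0.  0.]
after (0, 1) [4.3583 2.391 ] 1.0379345427606488 [ 0.  0.  0. -0.  0.  0.]
after (1, 1) [ 1.3395 -1.0084] 1.0134031275321493 [ 0.1231 -0.0229 -0.097  -0.3371  0.0672  0.363 ]
```

>>> apply_moves(targets=[{"travel":[-1,-10,0],"roll":0,"jaw":10},{"travel":[-1,-25,0],"roll":0,"jaw":10},{"travel":[-1,-30,0],"roll":0,"jaw":10},{"travel":[-1,-30,0],"roll":0,"jaw":10},{"travel":[-1,-30,0],"roll":0,"jaw":10},{"travel":[-1,-30,0],"roll":0,"jaw":10},{"travel":[-1,-30,0],"roll":0,"jaw":10},{"travel":[-1,-25,0],"roll":0,"jaw":10},{"travel":[-1,-15,0],"roll":0,"jaw":10},{"travel":[0,-6,0],"roll":0,"jaw":10}])

```text
clock: 16.9
tool_pos: [0.4878, -0.1812, 0.218]
orientation: [-180.0, -0.0, 179.9]
force: [-0.4, 0.5, -3.2]
opening: 0.0335
gripper_force: 30.0
```

>>> apply_moves(targets=[{"travel":[0,0,0],"roll":0,"jaw":10},{"travel":[0,0,0],"roll":0,"jaw":10},{"travel":[0,0,20],"roll":0,"jaw":10},{"travel":[0,0,25],"roll":0,"jaw":10},{"travel":[0,0,20],"roll":0,"jaw":10},{"travel":[0,0,15],"roll":0,"jaw":10},{"travel":[0,0,5],"roll":0,"jaw":10},{"travel":[0,0,0],"roll":0,"jaw":10},{"travel":[0,0,0],"roll":0,"jaw":10}])

```text
clock: 17.8
tool_pos: [0.4886, -0.1795, 0.1341]
orientation: [-180.0, 0.1, -179.9]
force: [0.4, -0.2, -3.3]
opening: 0.0332
gripper_force: 30.0
```

Foot at about z = 0.047. Now lower to just above the rest's floor.

>>> apply_moves(targets=[{"travel":[0,0,10],"roll":0,"jaw":10},{"travel":[0,0,10],"roll":0,"jaw":10},{"travel":[0,0,8],"roll":0,"jaw":10},{"travel":[0,0,5],"roll":0,"jaw":10},{"travel":[0,0,3],"roll":0,"jaw":10},{"travel":[0,0,0],"roll":0,"jaw":10},{"travel":[0,0,0],"roll":0,"jaw":10}])

```text
clock: 18.5
tool_pos: [0.488, -0.1798, 0.0974]
orientation: [-180.0, 0.0, -180.0]
force: [-0.2, 0.4, -3.0]
opening: 0.0332
gripper_force: 30.0
```

>>> apply_moves(targets=[{"travel":[0,0,1],"roll":0,"jaw":10},{"travel":[0,0,0.7],"roll":0,"jaw":10},{"travel":[0,0,0],"roll":0,"jaw":10},{"travel":[0,0,0],"roll":0,"jaw":10}])

```text
clock: 18.9
tool_pos: [0.4879, -0.1798, 0.0956]
orientation: [180.0, 0.0, 180.0]
force: [-0.2, 0.1, -3.4]
opening: 0.0332
gripper_force: 30.0
```

>>> apply_moves(targets=[{"travel":[0,0,0.5],"roll":0,"jaw":10},{"travel":[0,0,0],"roll":0,"jaw":10},{"travel":[0,0,0],"roll":0,"jaw":10}])

```text
clock: 19.2
tool_pos: [0.4881, -0.1798, 0.0956]
orientation: [-180.0, 0.0, -180.0]
force: [-2.8, 2.0, 5.5]
opening: 0.0335
gripper_force: 30.0
```

The foot is on the floor. Open and retreat.

>>> apply_moves(targets=[{"travel":[0,0,-0.3],"roll":0,"jaw":10},{"travel":[0,0,0],"roll":0,"jaw":36},{"travel":[0,0,0],"roll":0,"jaw":42},{"travel":[0,0,0],"roll":0,"jaw":55},{"travel":[0,0,0],"roll":0,"jaw":70},{"travel":[0,0,0],"roll":0,"jaw":87},{"travel":[0,0,0],"roll":0,"jaw":87},{"travel":[0,0,0],"roll":0,"jaw":87},{"travel":[0,0,0],"roll":0,"jaw":87}])

```text
clock: 20.1
tool_pos: [0.4879, -0.1797, 0.0954]
orientation: [-180.0, 0.0, -180.0]
force: [-0.3, -0.5, -0.4]
opening: 0.0837
gripper_force: 0.0
```

>>> apply_moves(targets=[{"travel":[0,0,-5],"roll":0,"jaw":87},{"travel":[0,0,-15],"roll":0,"jaw":87},{"travel":[0,0,-20],"roll":0,"jaw":87},{"travel":[0,0,-25],"roll":0,"jaw":87},{"travel":[0,0,-25],"roll":0,"jaw":87},{"travel":[0,0,-25],"roll":0,"jaw":87},{"travel":[0,0,-20],"roll":0,"jaw":87},{"travel":[0,0,-10],"roll":0,"jaw":87},{"travel":[0,0,0],"roll":0,"jaw":87},{"travel":[0,0,0],"roll":0,"jaw":87}])

```text
clock: 21.1
tool_pos: [0.4874, -0.1796, 0.2396]
orientation: [180.0, -0.0, 180.0]
force: [-0.2, -0.3, -0.4]
opening: 0.0873
gripper_force: 0.0
```

```bash
python3 - <<'E'
from h import *
T=toolT();np.save("T5.npy",T);print(T[:3,3]);im=ctrl.snapshot("wrist")[:,:,::-1]
cv2.imwrite("pics/w5.png",im)
E
```

```text
[ 0.4874 -0.1796  0.2396]
```

View pics/w5.png

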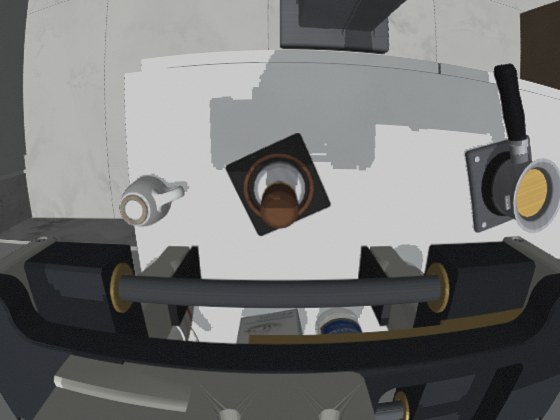

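The tamper stands upright at (279,190), centred in the rest's rim. The plate (532,195) is up in the empty cup, and the white cup at (147,205) is where it was. Handing in.

```bash
python3 -c "
from plant import ctrl
print(ctrl.close_job())"
```

```text
the job is handed in; nothing more can be done
None
```

The job is handed in, with no verdict returned. I held the plate on its stop at about 21 N for over a second. It then sprang back and looks level, though the images only fix its tilt to about 2°. The tamper stands upright in its rest, and I saw no sign that the jar, mug or cup was disturbed.

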